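# Lock the battery cap of the counter scale

## Robot

A 6-joint arm with a two-finger parallel gripper is mounted at the origin on a cart in front of the work surface, level with it; the furniture and walls round the work are solid. World frame = base frame: x ahead of the robot, y to its left, z up, the work surface at z = 0. Lengths are in m, angles in rad, forces in N, time in s.
With the tool pointing down it reaches from about 0.35 to 0.975 m from the base axis. Payload 7.1 kg.
Tool frame: the origin (TCP) lies midway between the tips of the shut fingers; the grasp point (between the pads) lies 19 mm behind it; z points along the fingers, y is the direction in which the jaws open and shut (so a half turn about z gives the same grasp; the last joint's range is limited). The gripper opens to 88 mm and grips with 3 to 60 N. Pads are 20 mm wide; open, the fingers measure 115 mm over their backs; the gripper's body (75 mm by 178 mm) begins 61 mm behind the grasp point.
Start: joints at [1.276, 0.423, 1.63, -0, 1.089, -0.019], TCP at [0.17, 0.601, 0.192] pointing down, gripper open.
Joint ranges: [-3, 3], [-0.9, 2.11], [0.09, 2.58], [-1.31, 4.45], [0.11, 2.69], [-2.54, 2.54]. Speed limits (rad/s): [2.39, 2.39, 3.01, 3.14, 3.14, 3.14].

## Interface

Orientations are given as [roll, pitch, yaw] about the fixed x, y, z axes, in that order (R = Rz(yaw) Ry(pitch) Rx(roll)).
In Python, from bench import r gives the robot as it stands. The module is installed in compiled form; this text tells all that it offers.
- The arm moves only by the tool apply_moves, never from a script. Its argument "commands" is a list of rows, each a list of 2 entries, a list of its own where there are three numbers: the shift along the tool's x, y, z in cm, then the turn about the tool's z in rad. In form: [[[x, y, z], spin], ...]. A call has 1 to 8 rows; each row shifts and turns the commanded pose from where the row before left it, along the tool's axes as they then stand; what a row does not reach is not made up. A row lasts 1/12 s, in which the tool goes at most 41.7 mm and 7.16 degrees, less where a joint would pass 70% of its speed; a pose out of reach is approached as far as the arm can. A call is refused whole if a number of a shift passes 4.17 or a number of a turn 0.125, either way. A call with a gripper value outside its range is refused whole. "hand" is the opening, from -1 (shut) to 1 (fully open), so that 0 is half open, set as the call begins (left out, the last holds). The fingers move at their own pace and stop on an object; "newtons" is the grip in N (left out, the last holds). Time passes only in rows, so rows that do not move let the fingers close. It gives the time, the measured TCP pose, the force and the opening at its end, in the units of the state.
- r.sense(): the state, without advancing time (a new reading comes with each control period).
- r.capture(name): name is "scene" or "top"; returns a dict with "pixels" (480x640x3 uint8, red, green, blue), "camera_matrix" (3x3 intrinsics, pixels), "T" (4x4, takes a point from camera to world coordinates). Camera axes: x right, y down, z forward; pixel columns grow to the right and rows downward; lengths in m; the calibration is good to about 2 mm. A picture is of the moment at which its call begins. There is no depth.
- r.finish_job(): hands the job in, once; it reports no verdict.
The state is a dict: "time": time; "joints": joint angles; "qvel": joint speeds; "joint_efforts": joint torques, N m; "eef_pos": TCP position; "orientation": TCP orientation; "force": force on the tool from outside, world axes, zero at the start; "wrist_torque": the same for the moment, N m; "grip_width": finger opening in m.
Only numpy, scipy, OpenCV 4.12 (cv2) and the standard library are available. Lean on these libraries where they do the work, as an engineer would, in place of code of your own. Each camera call takes 0.05 s, during which the arm holds its last target. There are 200 camera calls.

## Task

The small counter scale lies upside down; its slotted round battery cap is not locked yet. Take the wooden-handled screwdriver with the wide flat blade from the rack, push its blade down into the slot so that the sprung cap sinks, and keep pushing while you turn the cap clockwise as far as it goes, until its slot lines up with the two red marks. Then put the screwdriver back upright in the same hole of the rack, and leave the black-handled one where it is.

Things in the scene. Friction and masses are not known exactly. Their poses are not given: they have to be found in the camera images.
- flat_driver_grip (a point): Handle centre of the wide flat-bladed screwdriver (wooden handle), upright in one of the rack's two holes; which one varies. z up. Handle: rectangular bar 34 mm along x, 24 mm along y (grip these flat sides), 72 mm tall. Under it a collar 54 mm across, its underside 42 mm below this point, rests on the rack. About 120 g. The blade's end is 97 mm below this point.
- blade_tip (a point): Middle of the end of that screwdriver's flat blade, 97 mm below the handle centre; same axes. The blade is 26 mm wide along x, 4 mm thick, 24 mm long, on a round shank 10 mm thick.
- thin_driver_grip (a point): Centre of the handle of the other screwdriver (black handle, thin pointed shank), of the same size and standing in the other hole of the rack. To be left alone.
- screw_slot (a point): Middle of the slot's floor in the grey battery cap (58 mm across) amid the upturned white scale (170 x 190 mm, fixed, upper face 40 mm above the counter; rubber feet at its corners 6 mm higher). x along the slot, z up. Slot: right across the cap, 13 mm deep, 11 mm wide in its lower 6 mm, 21 mm at the mouth; a blade within 12 degrees of it drops in. It turns and sinks with the cap.
- lock_screw (a joint): Turn of the cap in rad, growing clockwise seen from above: 0 fully open, 1.05 at its stop (home, slot in line with the two red marks). Starts at 0 to 0.25. Stays where it is left (friction about 0.08 N m). The blade turns some 15 degrees idle in the slot before it takes the cap along.
- screw_push (a joint): How far the cap is pushed down, in m: 0 released, 0.005 fully down. A spring needs about 3 N to start and 7 N at the bottom.
- rack: White sheet rack 80 x 176 mm, top 70 mm above the counter, fixed; origin under its centre on the counter. Two round chamfered holes 36 mm wide at 42 mm either way along its y axis; a blade goes back in with 5 mm to spare at any yaw. Lifting 60 mm clears the rack, 135 mm or more clears the other screwdriver's top (148 mm above the counter).
Mind the look-alikes: they are no part of the job. Leave any purple look-alike of the part that bears flat_driver_grip alone.

How it is judged:
On the way, in this order (a step that is already met when the one before it is completed fails the run):
1. the wide blade is down in the slot and pushes the cap in by 1.5 mm or more before it is turned home (horizontal distance between blade_tip and screw_slot below 0.015 m and z of blade_tip in the frame of screw_slot below 0.005 m and value of joint screw_push above 0.0015 m and value of joint lock_screw below 0.8 rad), for 0.1 s.
2. the cap is turned home (within 10 degrees of its stop) with the blade still seated and the cap still pushed in by 1 mm or more (horizontal distance between blade_tip and screw_slot below 0.015 m and z of blade_tip in the frame of screw_slot below 0.005 m and value of joint screw_push above 0.001 m and value of joint lock_screw above 0.87 rad), for 0.1 s.
At the end, for the whole second after the job is handed in: The cap is turned to within 10 degrees of its clockwise stop; the flat-bladed screwdriver stands upright (within 10 degrees) in its own hole of the rack, its handle centre within 20 mm of where it started; the black-handled screwdriver is within 20 mm of where it started (value of joint lock_screw above 0.87 rad and distance of each of flat_driver_grip, thin_driver_grip from where it was at the start of the episode below 0.02 m and angle between flat_driver_grip's own z axis and vertical below 0.17 rad); the robot touches nothing.
It fails at once if the cap turns through the second half of its travel while the blade is out of the slot or the cap is not pushed in (value of joint lock_screw between 0.5 and 0.85 rad and velocity of joint lock_screw above 0.3 rad/s and (value of joint screw_push below 0.0004 m or z of blade_tip in the frame of screw_slot above 0.007 m)).
It fails at once if the black-handled screwdriver is taken out or knocked over (distance of thin_driver_grip from where it was at the start of the episode above 0.04 m).
It also fails if it takes over 51 s, if anything falls off the work surface, if the arm or the gripper's body presses on something with over 40 N, if the wrist force passes 120 N, or if a joint passes its speed limit or range.

## Working session

There is one attempt and no reset: what is moved stays moved. The work goes in short steps, Python scripts to look and compute and a tool call to move; the robot and the scene stay as the last step left them, time stands still between calls to the robot, and variables do not carry over. Pictures are saved under pics/ and viewed, about 8 in all and at most 12, crops included, and the job is handed in when it is done.

Besides the shell and the picture viewer there is one more tool, called as name(argument=value, ...), one argument or row to a line, values as JSON. apply_moves: Moves the arm, as the interface text tells. Its arguments: {"type":"object","properties":{"commands":{"type":"array"},"hand":{"type":"number"},"newtons":{"type":"number"}},"required":["commands"]}

```bash
mkdir -p pics
cat > h.py <<'E'
import cv2,numpy as np,json
from bench import r
def cap(n,f):
    c=r.capture(n); cv2.imwrite('pics/'+f+'.png',cv2.cvtColor(c['pixels'],cv2.COLOR_RGB2BGR))
    np.savez('pics/'+f+'.npz',K=c['camera_matrix'],T=c['T']); return c
def w(f,u,v,z):
    d=np.load('pics/'+f+'.npz'); K,T=d['K'],d['T']
    a=T[:3,:3]@np.linalg.inv(K)@np.array([u,v,1.]); o=T[:3,3]
    return o+a*(z-o[2])/a[2]
def px(f,p):
    d=np.load('pics/'+f+'.npz'); K,T=d['K'],d['T']
    q=K@(T[:3,:3].T@(np.array(p)-T[:3,3])); return q[:2]/q[2]
E
python3 - <<'E'
from h import *
print(cap('scene','s0')['T'].round(3)); print(cap('top','t0')['T'].round(3)); print(r.sense())
E
```

```text
[[ 0.807 -0.352  0.474  0.061]
 [-0.59  -0.467  0.658 -0.429]
 [-0.01  -0.811 -0.585  0.614]
 [ 0.     0.     0.     1.   ]]
[[ 0.02  -0.998  0.056  0.42 ]
 [-1.    -0.02   0.004  0.142]
 [-0.003 -0.056 -0.998  1.081]
 [ 0.     0.     0.     1.   ]]
{'time': 0.1, 'joints': array([ 1.27598036e+00,  4.23790748e-01,  1.63058060e+00, -6.65129594e-06,
        1.08860340e+00, -1.89880906e-02]), 'qvel': array([-8.44153742e-05, -2.56755165e-03, -3.06129436e-03, -1.12486673e-03,
        7.18746424e-04,  2.29915572e-03]), 'joint_efforts': array([-2.26920056e-04, -5.45614064e+01, -2.74321657e+01,  6.44284557e-02,
        1.88638695e-02, -5.96842392e-05]), 'eef_pos': array([0.17003021, 0.60087452, 0.19177598]), 'orientation': array([-3.14021069e+00, -2.03542575e-05,  2.86576785e+00]), 'force': array([-0.02654013,  0.36323113,  0.22549767]), 'wrist_torque': array([ 0.04288476, -0.04637355, -0.01394318]), 'grip_width': 0.08779852625710069}
```

View pics/s0.png

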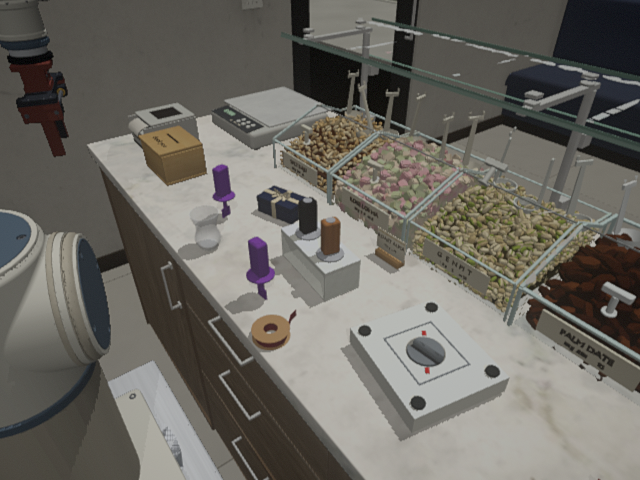

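View pics/t0.png

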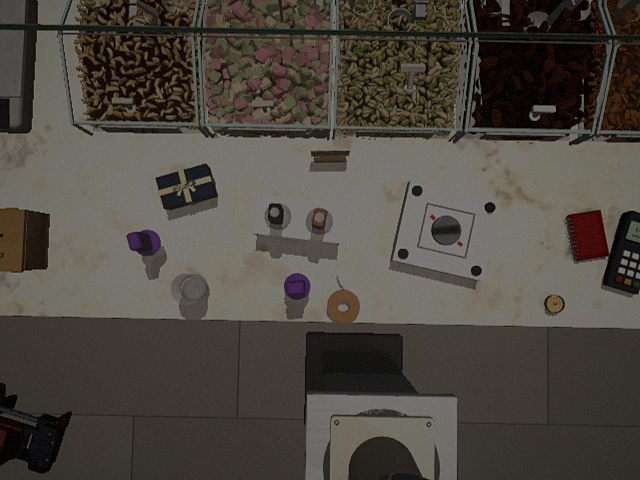

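Candidates are the wooden handle (scene 330,236 / top 319,216), the black one (scene 308,215 / top 276,213), and purple look-alikes (scene 222,183 and 259,260 / top 140,240 and 297,287). I choose the wooden one in the rack. The cap is at top (446,230), with red marks around (432,216) and (460,243). Next is a close crop to check this.

Run:
```python
from h import *
t=cv2.imread('pics/t0.png');s=cv2.imread('pics/s0.png')
a=cv2.resize(t[190:265,245:345],(800,600),interpolation=3)[:,:]
a=cv2.resize(t[195:260,250:345],(400,274),interpolation=3)
b=cv2.resize(t[200:260,410:485],(400,320),interpolation=3)
c=cv2.resize(s[180:300,270:370],(400,480),interpolation=3)
o=np.zeros((600,800,3),np.uint8);o[:274,:400]=a;o[274:594,:400]=b;o[:480,400:]=c
cv2.imwrite('pics/c0.png',o)
print(w('t0',319,212,.148),w('t0',276,208,.148),w('t0',446,230,.04))
hs=cv2.cvtColor(t,cv2.COLOR_BGR2HSV)
m=((hs[...,0]<6)|(hs[...,0]>174))&(hs[...,1]>150)&(hs[...,2]>90)
n,l,st,ce=cv2.connectedComponentsWithStats(m[200:260,410:485].astype(np.uint8))
for i in range(1,n):
  p=ce[i]+[410,200];print(st[i,4],p,w('t0',*p,.04))
```

```text
[0.51888174 0.13970919 0.148     ] [0.5247528 0.2198812 0.148    ] [ 0.49821457 -0.12412108  0.04      ]
14 [432.21428571 216.78571429] [ 0.52510002 -0.0954073   0.04      ]
12 [459.66666667 243.33333333] [ 0.47116072 -0.15250167  0.04      ]
```

View pics/c0.png

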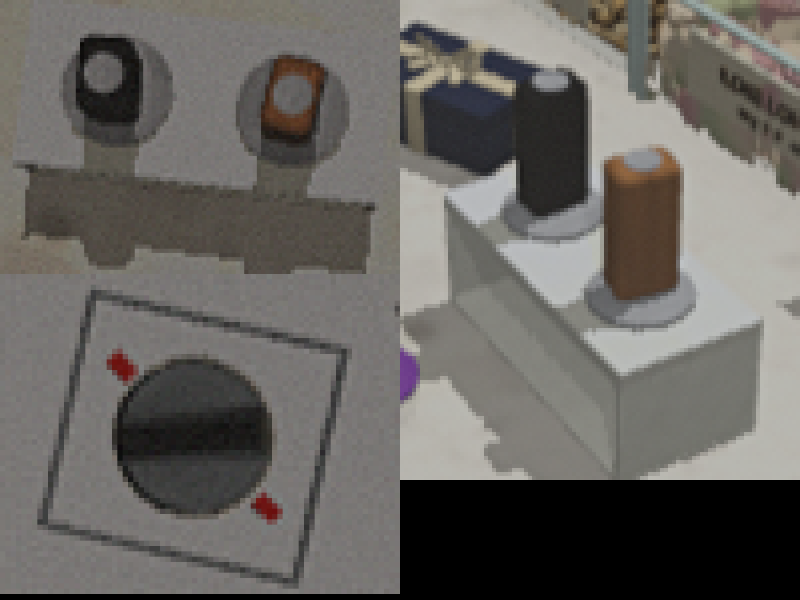

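Run:
```python
from h import *
def tri(a,ua,b,ub):
    P=[]
    for f in(a,b):
        d=np.load('pics/'+f+'.npz');P.append(d['K']@np.linalg.inv(d['T'])[:3])
    X=cv2.triangulatePoints(P[0],P[1],np.array(ua,float),np.array(ub,float));return (X[:3]/X[3]).ravel()
t=(250+293/4.21,195+97/4.21)
print('disc',tri('t0',t,'s0',(330.75,220)),w('t0',*t,.148),w('s0',330.75,220,.148))
tc=(250+293/4.21,195+110/4.21)
print('collar top view z.075',w('t0',*tc,.075), 'black',w('t0',250+118/4.21,195+95/4.21,.075))
print('cap',tri('t0',(446.3,230.3),'s0',(426,351.5)),w('t0',410+194/5.333,200+(437-274)/5.333,.042))
im=cv2.imread('pics/t0.png');h=cv2.cvtColor(im,cv2.COLOR_BGR2HSV)
m=((h[...,0]<18)&(h[...,1]>110)).astype(np.uint8);m[:,:305]=0;m[:,332:]=0;m[:205]=0;m[232:]=0
pts=np.argwhere(m)[:,::-1].astype(np.float32);print(len(pts),cv2.minAreaRect(pts))
g=im[218:243,434:459].mean(2);mm=np.zeros_like(g,bool)
yy,xx=np.mgrid[218:243,434:459];ins=(xx-446.3)**2+(yy-230.3)**2<11.5**2
print(np.sort(g[ins])[::40].round())
q=np.stack([xx[ins&(g<np.percentile(g[ins],30))],yy[ins&(g<np.percentile(g[ins],30))]],1).astype(np.float32)
print(q.mean(0),cv2.fitLine(q,cv2.DIST_L2,0,.01,.01).ravel())
```

```text
disc [0.50823087 0.13785886 0.14948692] [0.50762876 0.13837632 0.148     ] [0.51059039 0.13916461 0.148     ]
collar top view z.075 [0.5082945  0.13796759 0.075     ] black [0.51378438 0.22142911 0.075     ]
cap [ 0.49771667 -0.12467607  0.04087077] [ 0.49691077 -0.12439531  0.042     ]
118 ((319.0376892089844, 217.36793518066406), (12.087728500366211, 17.170068740844727), 15.945395469665527)
[16. 23. 27. 30. 37. 49. 56. 59. 61. 62. 65.]
[446.34427 230.0246 ] [ 9.9659300e-01 -8.2476899e-02  4.4634427e+02  2.3002460e+02]
```

apply_moves(
  commands=[
    [[-2,-1.6,0],0],
    [[-2.3,-1.8,0],0],
    [[-2.3,-1.8,0],0],
    [[-2.3,-1.8,0],0],
    [[-2.3,-1.8,0],0],
    [[-2.3,-1.8,0],0],
    [[-2.3,-1.8,0],0],
    [[-2.3,-1.8,0],0],
  ],
  hand=0.1,
  newtons=45,
)

```text
time: 0.77
eef_pos: [0.3061, 0.414, 0.1922]
orientation: [-3.141, -0.0, 2.866]
force: [0.5, 0.2, 1.1]
grip_width: 0.0485
```

apply_moves(
  commands=[
    [[-2.3,-1.8,0],0],
    [[-2.3,-1.8,0],0],
    [[-2.3,-1.8,0],0],
    [[-2.3,-1.8,0],0],
    [[-2.3,-1.8,0],0],
    [[-2.3,-1.8,0],0],
    [[-2.3,-1.8,0],0],
    [[-2.3,-1.8,0],0],
  ],
)

```text
time: 1.43
eef_pos: [0.4439, 0.2254, 0.1923]
orientation: [-3.141, -0.0, 2.866]
force: [0.8, -1.2, 0.2]
grip_width: 0.0484
```

apply_moves(
  commands=[
    [[-2.3,-1.8,0],0],
    [[-2.3,-1.8,0],0],
    [[-2,-1.6,0],0],
    [[-1.6,-1.3,0],0],
    [[0,0,0],-0.1],
    [[0,0,0],0],
    [[0,0,0],0],
  ],
)

```text
time: 2.02
eef_pos: [0.5044, 0.1417, 0.1921]
orientation: [-3.141, -0.001, 2.963]
force: [-0.2, -0.4, -0.4]
grip_width: 0.0482
```

apply_moves(
  commands=[
    [[-0.4,-0.3,0],0],
    [[0,0,2],0],
    [[0,0,2],0],
    [[0,0,2],0],
    [[0,0,2],0],
    [[0,0,1.9],0],
    [[0,0,0],0],
    [[0,0,0],0],
  ],
)

```text
time: 2.68
eef_pos: [0.5073, 0.1385, 0.0929]
orientation: [-3.141, -0.002, 2.966]
force: [-0.6, 0.4, 1.3]
grip_width: 0.0482
```

Run:
```python
from h import *
cap('scene','s1');cap('top','t1');s=cv2.imread('pics/s1.png');t=cv2.imread('pics/t1.png')
o=np.hstack([cv2.resize(s[130:310,260:400],(400,514)),cv2.resize(t[160:300,250:359],(400,514))]);cv2.imwrite('pics/c1.png',o)
print(r.sense()['eef_pos'],r.sense()['force'])
```

```text
[0.50876023 0.1386966  0.09446289] [0.49516704 0.49591392 0.32885974]
```

View pics/c1.png

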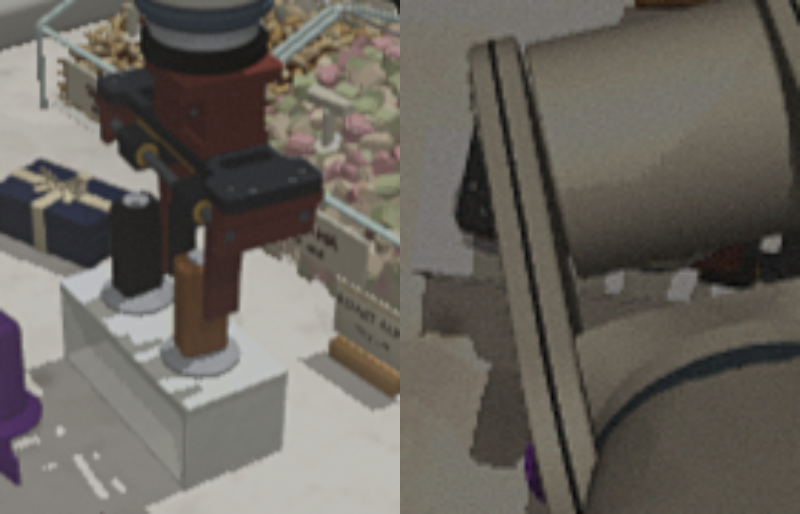

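The wooden handle (crop 190,310) stands between the fingers, and the black one is clear at (135,250). I'll close the fingers.

apply_moves(
  commands=[
    [[0,0,0],0],
    [[0,0,0],0],
    [[0,0,0],0],
    [[0,0,0],0],
    [[0,0,0],0],
    [[0,0,0],0],
  ],
  hand=-1,
  newtons=50,
)

```text
time: 3.28
eef_pos: [0.5084, 0.1384, 0.0939]
orientation: [3.141, 0.001, 2.966]
force: [-0.4, 0.8, 4.6]
grip_width: 0.024
```

apply_moves(
  commands=[
    [[0,0,-1],0],
    [[0,0,-2],0],
    [[0,0,-2],0],
    [[0,0,-2],0],
    [[0,0,-2],0],
    [[0,0,-2],0],
    [[0,0,-2],0],
    [[0,0,-2],0],
  ],
)

```text
time: 3.95
eef_pos: [0.5076, 0.138, 0.2449]
orientation: [-3.141, -0.0, 2.966]
force: [0.3, 0.5, -2.2]
grip_width: 0.0238
```

apply_moves(
  commands=[
    [[-0.3,-2,0],0],
    [[-0.3,-2.2,0],0],
    [[-0.3,-2.2,0],0],
    [[-0.3,-2.2,0],0],
    [[-0.3,-2.2,0],0],
    [[-0.3,-2.2,0],0],
    [[-0.3,-2.2,0],0],
    [[-0.3,-2.2,0],0],
  ],
)

```text
time: 4.62
eef_pos: [0.5007, -0.0384, 0.2439]
orientation: [-3.141, -0.0, 2.966]
force: [-0.9, 0.2, -1.1]
grip_width: 0.0234
```

apply_moves(
  commands=[
    [[-0.3,-2.2,0],0],
    [[-0.3,-2.2,0],0],
    [[-0.3,-2.2,0],0],
    [[-0.3,-2,0],0],
    [[0,0,0],0.107],
    [[0,0,0],0.107],
    [[0,0,0],0.107],
    [[0,0,0],0.107],
  ],
)

```text
time: 5.28
eef_pos: [0.4976, -0.1243, 0.2438]
orientation: [-3.141, -0.001, 2.532]
force: [-0.7, -0.8, -1.9]
grip_width: 0.0236
```

apply_moves(
  commands=[
    [[0,0,0],0.107],
    [[0,0,0],0.107],
    [[0,0,0],0.107],
    [[0,0,0],0.107],
    [[0,0,0],0.107],
    [[0,0,0],0.107],
    [[0,0,0],0.107],
    [[0,0,0],0.107],
  ],
)

```text
time: 5.95
eef_pos: [0.4976, -0.124, 0.2438]
orientation: [-3.141, -0.0, 1.676]
force: [0.3, -0.2, -0.1]
grip_width: 0.0243
```

apply_moves(
  commands=[
    [[0,0,0],0],
    [[0,0,2],0],
    [[0,0,2],0],
    [[0,0,1.5],0],
    [[0,0,1],0],
    [[0,0,0],0],
    [[0,0,0],0],
  ],
)

```text
time: 6.53
eef_pos: [0.4979, -0.124, 0.1785]
orientation: [-3.141, -0.0, 1.683]
force: [1.0, -0.2, -0.9]
grip_width: 0.0238
```

Run:
```python
from h import *
cap('scene','s2');s=cv2.imread('pics/s2.png')
cv2.imwrite('pics/c2.png',cv2.resize(s[200:440,330:530],(500,600),interpolation=3))
for n,p in dict(tip=(.4975,-.124,.1005),tipend=(.4975+.013*np.cos(1.684),-.124+.013*np.sin(1.684),.1005),slot=(.4973,-.1245,.04)).items(): print(n,(px('s2',p)-[330,200])*2.5)
```

```text
tip [251.35910956 311.43443246]
tipend [233.75722977 300.23277263]
slot [238.73952989 379.86985446]
```

View pics/c2.png

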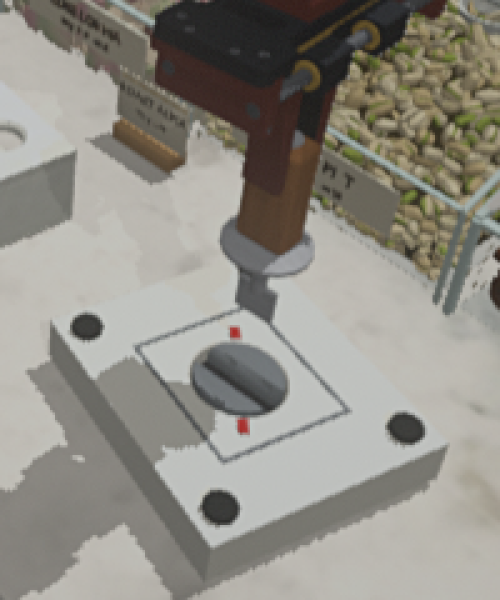

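Run:
```python
from h import *
def slope(c,y):
    d=np.array([np.cos(y),np.sin(y),0])*.02;q=px('s2',c+d)-px('s2',c-d);return np.degrees(np.arctan2(-q[1],-q[0]))
for y in np.radians([80,85,90,95,100,105]): print(round(np.degrees(y)),slope(np.array([.4973,-.1245,.04]),y).round(1),slope(np.array([.4975,-.124,.1005]),y).round(1))
```

```text
80 48.2 46.0
85 43.8 41.6
90 39.6 37.5
95 35.5 33.6
100 31.7 29.9
105 27.9 26.3
```

The blade is centred over the cap (tip seen at 254,311, predicted 251,311). It looks some 5° off the slot, so I correct by +0.06 rad and descend.

apply_moves(
  commands=[
    [[0,0,0],0.06],
    [[0,0,1.5],0],
    [[0,0,1.5],0],
    [[0,0,1.5],0],
    [[0,0,1],0],
    [[0,0,0.7],0],
    [[0,0,0],0],
    [[0,0,0],0],
  ],
)

```text
time: 7.25
eef_pos: [0.4984, -0.1241, 0.1168]
orientation: [3.141, 0.0, 1.622]
force: [-0.2, 0.0, -1.7]
grip_width: 0.0232
```

apply_moves(
  commands=[
    [[0,0,0.3],0],
    [[0,0,0.3],0],
    [[0,0,0.2],0],
    [[0,0,0],0],
    [[0,0,0],0],
  ],
)

```text
time: 7.67
eef_pos: [0.4981, -0.124, 0.1085]
orientation: [-3.142, -0.0, 1.622]
force: [0.5, 0.1, -0.7]
grip_width: 0.0234
```

apply_moves(
  commands=[
    [[0,0,0.2],0],
    [[0,0,0.2],0],
    [[0,0,0],0],
    [[0,0,0],0],
  ],
)

```text
time: 8.0
eef_pos: [0.4984, -0.1241, 0.1047]
orientation: [3.141, 0.0, 1.622]
force: [-0.4, 0.5, 3.0]
grip_width: 0.0236
```

apply_moves(
  commands=[
    [[0,0,0.15],0],
    [[0,0,0.15],0],
    [[0,0,0],0],
    [[0,0,0],0],
  ],
)

```text
time: 8.33
eef_pos: [0.4986, -0.1242, 0.1025]
orientation: [3.141, 0.0, 1.622]
force: [-2.4, 0.1, 14.2]
grip_width: 0.0234
```

apply_moves(
  commands=[
    [[0,0,-0.05],0.05],
    [[0,0,0],0.05],
    [[0,0,0],0.05],
    [[0,0,0],0.05],
    [[0,0,0],0.05],
    [[0,0,0],0.05],
    [[0,0,0],0.05],
    [[0,0,0],0.05],
  ],
)

```text
time: 9.0
eef_pos: [0.4983, -0.1241, 0.1026]
orientation: [3.141, 0.0, 1.22]
force: [-2.7, 1.0, 9.0]
grip_width: 0.0238
```

Run:
```python
from h import *
cap('scene','s3');s=cv2.imread('pics/s3.png')
cv2.imwrite('pics/c3.png',cv2.resize(s[250:420,350:510],(564,600),interpolation=3))
a=r.sense();print(a['eef_pos'],a['force'],a['wrist_torque'],a['orientation'])
```

```text
[ 0.4983237  -0.12407994  0.10258004] [-1.68290119 -0.08851582  8.79456069] [0.04878183 0.65871981 0.06611833] [ 3.14106252e+00 -2.75718421e-05  1.21630631e+00]
```

View pics/c3.png

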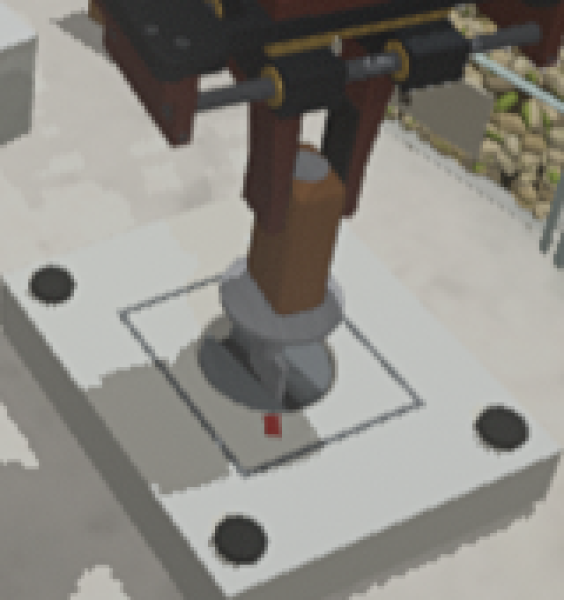

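The blade is seated in the slot (275,370) and starting to take the cap along. Force is about 9 N, so I continue turning.

apply_moves(
  commands=[
    [[0,0,0],0.05],
    [[0,0,0],0.05],
    [[0,0,0],0.05],
    [[0,0,0],0.05],
    [[0,0,0],0.05],
    [[0,0,0],0.05],
    [[0,0,0],0.05],
    [[0,0,0],0.05],
  ],
)

```text
time: 9.72
eef_pos: [0.498, -0.124, 0.1025]
orientation: [-3.141, 0.0, 0.82]
force: [-2.9, 1.4, 10.3]
grip_width: 0.0235
```

```bash
python3 -c "
from h import *
a=r.sense();print(a['eef_pos'],a['force'],a['wrist_torque'],a['orientation'])"
```

```text
[ 0.49798776 -0.12395327  0.10254004] [-2.87022403  1.41328661 10.27118758] [0.26053941 0.86370354 0.10035056] [-3.14143258e+00  8.87963310e-05  8.19595371e-01]
```

apply_moves(
  commands=[
    [[0,0,0],0.05],
    [[0,0,0],0.05],
    [[0,0,0],0.05],
    [[0,0,0],0.04],
    [[0,0,0],0],
    [[0,0,0],0],
  ],
)

```text
time: 10.22
eef_pos: [0.4979, -0.1239, 0.1025]
orientation: [-3.141, 0.0, 0.632]
force: [-3.0, 1.1, 11.5]
grip_width: 0.0235
```

```bash
python3 -c "
from h import *
a=r.sense();print(a['eef_pos'],a['force'],a['wrist_torque'],a['orientation'])"
```

```text
[ 0.49787639 -0.12386613  0.10253857] [-2.95895865  1.07085107 11.48246833] [0.35808172 0.93225698 0.02595352] [-3.14114965e+00  2.06856937e-04  6.31686932e-01]
```

apply_moves(
  commands=[
    [[0,0,0],0.04],
    [[0,0,0],0.04],
    [[0,0,0],0.04],
    [[0,0,0],0],
    [[0,0,0],0],
  ],
)

```text
time: 10.63
eef_pos: [0.4977, -0.1235, 0.1025]
orientation: [-3.14, 0.0, 0.511]
force: [-3.2, 3.2, 11.6]
grip_width: 0.0241
```

Run:
```python
from h import *
cap('scene','s4');s=cv2.imread('pics/s4.png')
cv2.imwrite('pics/c4.png',cv2.resize(s[310:400,385:475],(600,600),interpolation=3))
a=r.sense();print(a['eef_pos'],a['force'],a['wrist_torque'],a['orientation'])
```

```text
[ 0.4977087  -0.12346678  0.10250537] [-2.96054059  3.3351558  11.91230433] [0.7741908  1.01862031 0.08202204] [-3.14036850e+00  2.80079199e-04  5.11693104e-01]
```

View pics/c4.png

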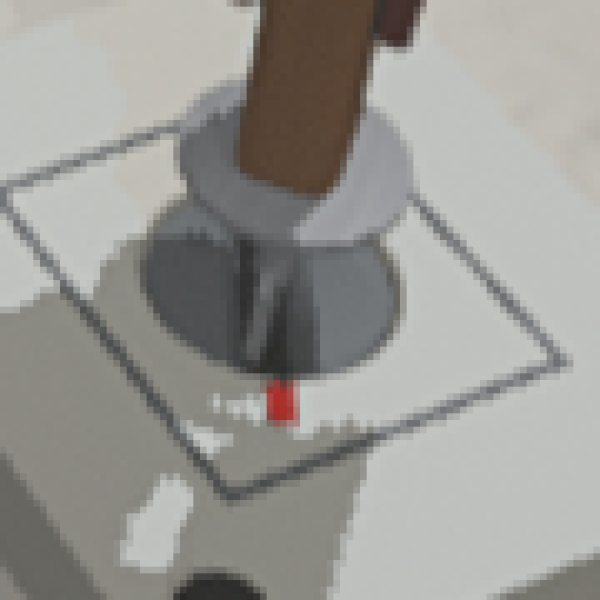

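The slot (bottom end about 280,370) lines up with the red mark (282,402). I'll make a small final push against the stop.

apply_moves(
  commands=[
    [[0,0,0],0.03],
    [[0,0,0],0.03],
    [[0,0,0],0.03],
    [[0,0,0],0],
    [[0,0,0],0],
  ],
)

```text
time: 11.1
eef_pos: [0.4978, -0.1234, 0.1025]
orientation: [-3.141, 0.0, 0.422]
force: [-2.4, 3.4, 11.7]
grip_width: 0.0238
```

Run:
```python
from h import *
cap('scene','s5');s=cv2.imread('pics/s5.png');t=cv2.imread('pics/s4.png')
f=lambda s:cv2.resize(s[330:375,400:450],(400,360),interpolation=3)
cv2.imwrite('pics/c5.png',np.hstack([f(t),f(s)]))
a=r.sense();print(a['eef_pos'],a['force'],a['wrist_torque'],a['orientation'])
```

```text
[ 0.49780019 -0.12339952  0.10250518] [-2.52995763  2.96654125 11.76068323] [1.03942847 0.89537153 0.47538923] [-3.14055305e+00  2.73985033e-04  4.22495852e-01]
```

View pics/c5.png

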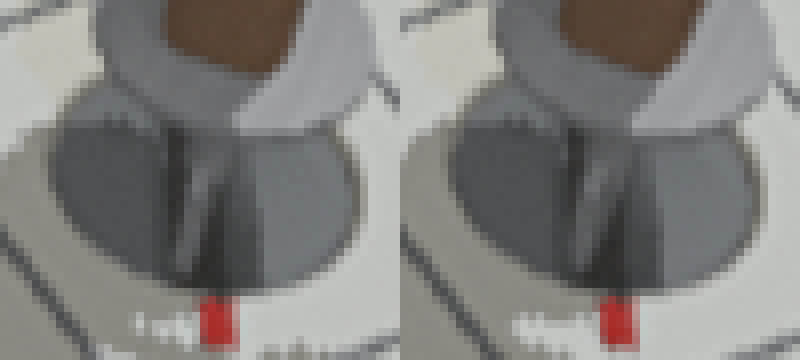

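The wrist torque rose to 0.48 N m and the slot did not move further, so the cap is at its stop. I relieve the turn, lift and go back.

apply_moves(
  commands=[
    [[0,0,0],-0.06],
    [[0,0,0],-0.06],
    [[0,0,-0.3],0],
    [[0,0,-0.4],0],
    [[0,0,-0.8],0],
    [[0,0,-1.5],0],
    [[0,0,-2.4],0],
    [[0,0,-2.4],0],
  ],
)

```text
time: 11.82
eef_pos: [0.4974, -0.124, 0.1804]
orientation: [-3.14, 0.001, 0.541]
force: [-0.4, -0.7, -1.9]
grip_width: 0.0239
```

apply_moves(
  commands=[
    [[0,0,-2.4],0],
    [[0,0,-2.4],0],
    [[0,0,-1.7],0],
    [[0,0,0],-0.1],
    [[0,0,0],-0.11],
    [[0,0,0],-0.11],
    [[0,0,0],-0.11],
    [[0,0,0],-0.11],
  ],
)

```text
time: 12.48
eef_pos: [0.4979, -0.1241, 0.2452]
orientation: [3.141, 0.0, 1.087]
force: [0.4, -0.1, -0.9]
grip_width: 0.0236
```

apply_moves(
  commands=[
    [[0,0,0],-0.11],
    [[0,0,0],-0.11],
    [[0,0,0],-0.11],
    [[0,0,0],-0.11],
    [[0,0,0],-0.11],
    [[0,0,0],-0.11],
    [[0,0,0],-0.11],
    [[0,0,0],-0.11],
  ],
)

```text
time: 13.15
eef_pos: [0.4979, -0.1241, 0.2451]
orientation: [-3.141, 0.0, 1.967]
force: [-1.0, -0.7, -1.8]
grip_width: 0.0233
```

apply_moves(
  commands=[
    [[0,0,0],-0.11],
    [[0,0,0],-0.11],
    [[0,0,0],-0.11],
    [[0,0,0],-0.11],
    [[0,0,0],-0.11],
    [[0,0,0],-0.11],
    [[0,0,0],-0.11],
    [[0,0,0],-0.11],
  ],
)

```text
time: 13.82
eef_pos: [0.4979, -0.1241, 0.2451]
orientation: [-3.141, -0.0, 2.847]
force: [-0.9, 0.1, -2.7]
grip_width: 0.0239
```

apply_moves(
  commands=[
    [[0,0,0],-0.11],
    [[0,0,0],-0.11],
    [[0,0,0],0],
    [[0,0,0],0],
  ],
)

```text
time: 14.15
eef_pos: [0.498, -0.1241, 0.245]
orientation: [-3.141, -0.0, 3.058]
force: [0.5, 0.8, -0.7]
grip_width: 0.0234
```

Run:
```python
from h import *
cap('scene','s6');s=cv2.imread('pics/s6.png')
cv2.imwrite('pics/c6.png',cv2.resize(s[150:410,330:530],(461,600),interpolation=3))
a=r.sense();p=a['eef_pos'];y=a['orientation'][2];print(p,a['orientation'])
print((px('s6',p-[0,0,.078])-[330,150])*2.307)
d=np.array([.5083,.1384])-p[:2];print('tool xy cm',100*np.array([np.cos(y)*d[0]+np.sin(y)*d[1],np.sin(y)*d[0]-np.cos(y)*d[1]]))
```

```text
[ 0.49799793 -0.12407084  0.24503548] [-3.14153948e+00 -1.06343596e-05  3.05805311e+00]
[247.23637067 326.0312025 ]
tool xy cm [ 1.16350609 26.24151308]
```

View pics/c6.png

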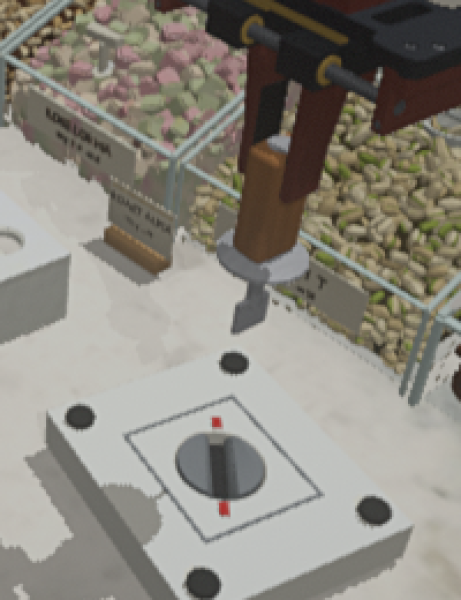

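The slot lies in line with both red marks (217,423 and 224,508). The blade tip is at (248,328) against (247,326) predicted, so there was no slip. Now back over the hole.

apply_moves(
  commands=[
    [[0,0,0],0.09],
    [[0.3,2,0],0],
    [[0.3,2.2,0],0],
    [[0.3,2.2,0],0],
    [[0.3,2.2,0],0],
    [[0.3,2.2,0],0],
    [[0.3,2.2,0],0],
    [[0.3,2.2,0],0],
  ],
)

```text
time: 14.87
eef_pos: [0.503, 0.0304, 0.2451]
orientation: [-3.142, 0.0, 2.969]
force: [0.5, 0.3, -2.1]
grip_width: 0.0238
```

apply_moves(
  commands=[
    [[0.3,2.2,0],0],
    [[0.3,2.2,0],0],
    [[0.3,2.2,0],0],
    [[0.3,2.2,0],0],
    [[0.3,2,0],0],
    [[0,0,0],0],
    [[0,0,0],0],
  ],
)

```text
time: 15.45
eef_pos: [0.5064, 0.1389, 0.2449]
orientation: [-3.141, -0.0, 2.972]
force: [-0.4, 0.2, -1.9]
grip_width: 0.0235
```

apply_moves(
  commands=[
    [[-0.15,0,0],0],
    [[0,0,2],0],
    [[0,0,2],0],
    [[0,0,2],0],
    [[0,0,2],0],
    [[0,0,0.7],0],
    [[0,0,0],0],
    [[0,0,0],0],
  ],
)

```text
time: 16.12
eef_pos: [0.5083, 0.1374, 0.1583]
orientation: [-3.141, -0.0, 2.971]
force: [0.6, 0.4, -1.1]
grip_width: 0.0234
```

apply_moves(
  commands=[
    [[0,0,0.4],0],
    [[0,0,0.6],0],
    [[0,0,0.8],0],
    [[0,0,0.8],0],
    [[0,0,0.8],0],
    [[0,0,0.8],0],
    [[0,0,0],0],
  ],
)

```text
time: 16.7
eef_pos: [0.5067, 0.1378, 0.114]
orientation: [-3.14, -0.003, 2.972]
force: [-0.7, 0.1, -1.0]
grip_width: 0.0237
```

Tip is in the hole with no force. I'll set it down; 2 cm remain.

apply_moves(
  commands=[
    [[0,0,0.8],0],
    [[0,0,0.8],0],
    [[0,0,0.3],0],
    [[0,0,0],0],
    [[0,0,0],0],
  ],
)

```text
time: 17.12
eef_pos: [0.5079, 0.138, 0.0968]
orientation: [-3.141, -0.0, 2.972]
force: [-1.2, 0.1, -1.9]
grip_width: 0.024
```

apply_moves(
  commands=[
    [[0,0,0.1],0],
    [[0,0,0],0],
    [[0,0,0],0],
  ],
)

```text
time: 17.37
eef_pos: [0.5082, 0.1381, 0.0962]
orientation: [3.141, 0.0, 2.972]
force: [-0.0, 0.1, -1.1]
grip_width: 0.0239
```

apply_moves(
  commands=[
    [[0,0,0.1],0],
    [[0,0,0.1],0],
    [[0,0,0],0],
    [[0,0,0],0],
  ],
)

```text
time: 17.7
eef_pos: [0.5079, 0.138, 0.0939]
orientation: [-3.142, -0.0, 2.972]
force: [0.5, 0.8, -1.0]
grip_width: 0.0238
```

apply_moves(
  commands=[
    [[0,0,0],0],
    [[0,0,0],0],
    [[0,0,0],0],
    [[0,0,0],0],
    [[0,0,0],0],
    [[0,0,0],0],
  ],
  hand=0.1,
)

```text
time: 18.2
eef_pos: [0.5081, 0.1381, 0.094]
orientation: [3.142, 0.0, 2.972]
force: [0.5, -1.4, -0.5]
grip_width: 0.0485
```

apply_moves(
  commands=[
    [[0,0,-1],0],
    [[0,0,-2],0],
    [[0,0,-3],0],
    [[0,0,-3],0],
    [[0,0,-3],0],
    [[0,0,-3],0],
    [[0,0,-1],0],
    [[0,0,0],0],
  ],
)

```text
time: 18.87
eef_pos: [0.5098, 0.1385, 0.2574]
orientation: [3.139, 0.006, 2.972]
force: [-0.8, -0.3, 0.1]
grip_width: 0.0485
```

Run:
```python
from h import *
cap('scene','s7');s=cv2.imread('pics/s7.png');t=cv2.imread('pics/s0.png')
f=lambda s:cv2.resize(s[180:310,270:370],(400,520),interpolation=3)
cv2.imwrite('pics/c7.png',np.hstack([f(t),f(s)]))
a=r.sense();print(a['eef_pos'],a['force'])
```

```text
[0.50850322 0.13816738 0.25503049] [ 0.24851492  0.25428699 -0.66136366]
```

View pics/c7.png

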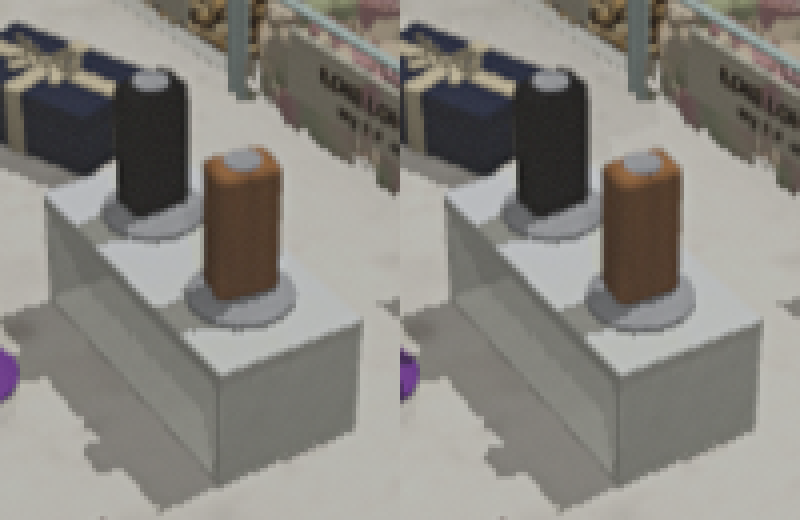

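Both screwdrivers stand as they did at the start (wooden 243,160 → 243,162; black unchanged), and the hand is clear above them. I'll hand in.

```bash
python3 -c "
from bench import r
print(r.finish_job())"
```

```text
the job is handed in; nothing more can be done
None
```

I turned the battery cap home with the wooden-handled screwdriver, put the screwdriver back upright in its own hole, and handed the job in at about 19 s. The hand-in gave no verdict.

- **Cap:** I pushed the blade down with about 9–14 N, enough to bottom the cap's spring, and kept pushing through the whole turn. At the end the wrist torque rose to 0.48 N m while the slot stopped moving, which I took as the stop. A picture after lifting shows the slot in line with both red marks.
- **Screwdrivers:** the before and after pictures of the rack match to within about a pixel. The black-handled screwdriver was not touched.
- **Robot:** the open gripper ended clear of everything, about 11 cm above the screwdriver tops, with the force reading near zero.
- **Disagreements:** just before insertion, the blade looked about 5° off the slot. I corrected by 0.06 rad and it dropped in without force. None of the later checks failed.

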